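Set the travel stop of a bench vial crimper by feel

ROBOT

A 6-joint arm with a two-finger parallel gripper is mounted at the origin on the work surface. World frame = base frame: x ahead of the robot, y to its left, z up, the work surface at z = 0. Lengths are in m, angles in rad, forces in N, time in s.
With the tool pointing down it reaches from about 0.35 to 0.975 m from the base axis. Payload 4.9 kg.
Tool frame: the origin (TCP) lies between the finger pads; the fingertips stand 14 mm ahead of it and the grasp point (between the pads) lies 5 mm behind it (manip.tcp_to_tips is the distance from the TCP to the fingertips, in m); z points along the fingers, y is the line along which they close (so a half turn about z gives the same grasp; the last joint's range is limited). The gripper opens to 85 mm and grips with 20 to 120 N. Pads are 22 mm wide; open, the fingers measure 114 mm over their backs; the gripper's body (76 mm by 85 mm) begins 54 mm behind the grasp point. The pads swing forward as they close: fully open they stand 13 mm farther back than shut.
Start: joints at [1.189, 0.053, 1.613, -0, 1.476, -0.119], TCP at [0.162, 0.604, 0.222] pointing down, gripper open.
Joint ranges: [-3.01, 3.01], [-1.01, 2.22], [0.06, 2.58], [-1.02, 4.17], [0.09, 2.62], [-3.14, 3.14]. Speed limits (rad/s): [2.57, 2.57, 3.14, 3.14, 3.14, 3.14].

INTERFACE

Orientations are given as a unit quaternion [w, x, y, z].
In Python, from plant import manip gives the robot as it stands.
- The arm moves only by the tool servo_tool, never from a script. Its argument "moves" is a list that holds one entry, the list of rows, each a list of 7 numbers: the shift along the tool's x, y, z in mm, then the turn, a rotation vector about the tool's x, y, z in degrees, then the finger opening in mm, from 0 to 85.4. In form: [[[x, y, z, ax, ay, az, fingers], ...]]. A call has 1 to 12 rows; each row shifts and turns the commanded pose from where the row before left it, along the tool's axes as they then stand; what a row does not reach is not made up. A row lasts 1/8 s, in which the tool goes at most 62.5 mm and 10.7 degrees, less where a joint would pass 70% of its speed; a pose out of reach is approached as far as the arm can. A call with a gripper value outside its range is refused whole. The fingers move at their own pace and stop on an object; the grip force is fixed at half the most. Time passes only in rows, so rows that do not move let the fingers close. It gives the time, the measured TCP pose, the force, the opening and the grip force at its end, in the units of the state.
- manip.state(): the state, without advancing time (a new reading comes with each control period).
- manip.grab_frame(name): name is "scene" or "side" or "wrist"; returns a dict with "image" (384x512x3 uint8, blue, green, red), "mtx" (3x3 intrinsics, pixels), "dist_coeffs" ([k1, k2, p1, p2, k3] as OpenCV has them; the pictures are not rectified), "eye" and "rotation" of the camera in the world. Camera axes: x right, y down, z forward; pixel columns grow to the right and rows downward; lengths in m; the calibration is good to about 2 mm. A picture is of the moment at which its call begins. There is no depth.
- manip.job_done(): hands the job in; it is judged then, once.
The state is a dict: "time": time; "joint_pos": joint angles; "joint_vel": joint speeds; "joint_efforts": joint torques, N m; "tool_pos": TCP position; "tool_rot": TCP orientation; "contact_force": force on the tool from outside, world axes, zero at the start; "ft_torque": the same for the moment, N m; "gripper_width": opening from 0.0 (shut) to 1.0 (fully open); "grasp_force": force on a finger pad.
Only numpy, scipy, OpenCV 4.12 (cv2) and the standard library are available. Lean on these libraries where they do the work, as an engineer would, in place of code of your own. Each camera call takes 0.05 s, during which the arm holds its last target. There are 200 camera calls.

TASK

Set the crimper's stop for the capped vial standing in it: push the hand lever down until the resistance firms up because the head has seated on the cap (do not force it, or the vial cracks), and let go so that the lever stays there. Then mark how far it travelled by sliding the stop rider along the quadrant right up to the lever's pointer, without backing the lever off the cap. Leave the glassware and tools around the press alone.

Things in the scene. Friction and masses are not known exactly. Their poses are not given: they have to be found in the camera images.
- lever_axis (a point): Hub centre of the bench vial crimper (grey cast press, base plate 220 x 120 mm), on the lever's turning axis, 205 mm above the bench. Axes: z up; -x points level towards the side where the handle sticks out; y is the turning axis of lever and rider. The press is fixed to the bench, in a new place and direction each time.
- lever (a joint): Turn of the hand lever, rad: 0 raised (start) to 0.98, growing as the handle goes down; its angle above level is 0.55 minus this value. It drives the crimp head down 53 mm per rad. A friction washer holds it where it is left. Resistance firms up when the head's hidden inner pad meets the cap: somewhere from 0.5 to 0.9 rad, set anew each time and not visible.
- palm_pad (a point): Centre of the upper face of the flat black palm pad at the lever's end (64 mm along the lever, 34 wide, 14 thick): 172 mm out from the lever axis and 7 mm square above the lever's centre line. Push it down along its arc: about 5 N moves it freely; on the cap the force rises by some 1.5 N per mm. 10 N in all is firm; over 20 N may crack the vial.
- pointer_edge (a point): On the leading edge of the thin steel pointer (8 mm wide, 100 mm long, 2.6 mm thick), which is fixed to the lever's hub at right angles to the lever and sweeps along the quadrant towards the handle side as the lever goes down. The point lies 95 mm from the lever axis, 4 mm ahead of the pointer's centre line.
- rider (a joint): Place of the stop rider on the quadrant, rad on the lever's scale (0 to 1.2): equal to the lever's value, its face touches the pointer. Starts beyond the pointer on the handle side, 1.02 to 1.18. Slides with about 1.5 N of friction and stays where left. It butts on the pointer; pushing it on by more than about 8 N more backs the lever off the cap.
- rider_tab (a point): Centre of the rider's thumb tab, 113 mm radially out from the lever axis, 6 mm from the face that meets the pointer. The rider is a dark steel block 12 mm along the arc, 14 mm thick along the turning axis (flat sides to pinch), standing radially from 83 to 125 mm on the quadrant's rim (rim at 90 mm; plate 6 mm thick).
- rider_face (a point): On the rider's face that looks at the pointer, 95 mm from the lever axis; it coincides with pointer_edge when the two touch.
- ram: The steel crimp head: a ram rod ending in a closed bell 31 mm across and 31 mm tall that comes straight down over the vial's cap. Origin: centre of the bell's mouth, 125 mm above the bench when raised. Inside it, out of sight, is the pad that meets the cap.
- vial: Glass vial with an aluminium cap, 23 mm across, 78 mm tall, standing loose in the black nest under the crimp head, cap top 102 mm above the bench. Origin: centre of its underside; z is its axis.
- flask_1: Bystander: stoppered 100 ml conical flask, base 64 mm across, 127 mm tall, near the crimper's handle. Origin: centre of its underside. Leave alone.
- flask_2: Bystander: stoppered 100 ml conical flask like flask_1. Origin: centre of its underside. Leave alone.
- flask_3: Bystander: stoppered 100 ml conical flask like flask_1. Origin: centre of its underside. Leave alone.
- stopper: Bystander: loose grey rubber stopper, 33 mm across, 28 mm tall. Origin: centre of its underside. Leave alone.
- spot_plate: Bystander: white porcelain spot plate, 90 x 120 x 10 mm. Origin: centre of its underside. Leave alone.
- tweezers: Bystander: steel tweezers lying flat, 145 mm long. Origin: centre of its underside. Leave alone.
- spare_vial: Bystander: second capped vial, 23 mm across, 78 mm tall, standing on the bench. Origin: centre of its underside. Leave alone.
- spatula: Bystander: steel spatula lying flat, 190 mm long. Origin: centre of its underside. Leave alone.

How it is judged:
On the way:
1. the lever is down and the crimp head presses firmly on the vial's cap (more than 6 N at the cap) while the stop rider still stands clear of the pointer (more than 6 mm) (contact force between ram and vial above 6 N and distance between rider_face and pointer_edge above 0.006 m), for 0.3 s.
At the end, for the whole second after the job is handed in: The lever stands by itself with the crimp head still bearing on the cap (more than 2 N), the stop rider's face is within 3 mm of the lever's pointer, the vial stands upright in its nest (within 0.1 rad and 6 mm), and the robot has let go of everything (contact force between ram and vial above 2 N and distance between rider_face and pointer_edge below 0.003 m and velocity of joint lever below 0.05 rad/s and angle between vial's own z axis and vertical below 0.1 rad and distance of vial from where it was at the start of the episode below 0.006 m); the robot touches nothing.
It fails at once if the vial is cracked: the crimp head presses on it with more than 60 N (contact force between ram and vial above 60 N).
It fails at once if a bystander (flask, stopper, spot plate, tweezers, spatula, spare vial) is moved by more than 25 mm or a flask or the spare vial tipped (distance of any of flask_1, flask_2, flask_3, stopper, spot_plate, tweezers, spare_vial, spatula from where it was at the start of the episode above 0.025 m or angle between any of flask_1, flask_2, flask_3, spare_vial's own z axis and vertical above 0.4 rad).
It also fails if it takes over 67 s, if anything falls off the work surface, if the arm or the gripper's body presses on something with over 40 N, if the wrist force passes 120 N, or if a joint passes its speed limit or range.

## Working session

There is one attempt and no reset: what is moved stays moved. The work goes in short steps, Python scripts to look and compute and a tool call to move; the robot and the scene stay as the last step left them, time stands still between calls to the robot, and variables do not carry over. Pictures are saved under pics/ and viewed, at most 10 in all, crops included, and the job is handed in when it is done.

Besides the shell and the picture viewer there is one more tool, called after "Emit:" as name(argument=value, ...), one argument or row to a line, values as JSON. servo_tool: Moves the arm, as the interface text tells. Its arguments: {"type":"object","properties":{"moves":{"type":"array"}},"required":["moves"]}

```bash
mkdir -p pics
python3 - <<'E'
from plant import manip
import cv2,numpy as np
for n in ["scene","side"]:
    f=manip.grab_frame(n); cv2.imwrite(f"pics/{n}0.png",f["image"]); 
    import pickle; pickle.dump(f,open(f"{n}0.pkl","wb"))
    print(n,f["mtx"],f["dist_coeffs"],f["eye"],f["rotation"])
print(manip.state())
E
```

```text
scene [[423.06173198   0.         254.97499914]
 [  0.         423.06173198 185.49510953]
 [  0.           0.           1.        ]] [-0.06576663  0.          0.          0.          0.        ] [0.87246725 0.50861203 1.17699107] [-0.07129734  0.22553358  0.9315397  -0.27619753]
side [[473.41596235   0.         262.21819508]
 [  0.         473.41596235 189.5793595 ]
 [  0.           0.           1.        ]] [0.00355387 0.         0.         0.         0.        ] [ 0.03880499 -0.89143348  0.9560063 ] [-0.4296787   0.8621098  -0.23928128  0.1220138 ]
{'time': 0.1, 'joint_pos': array([ 1.18899685e+00,  5.32722619e-02,  1.61415678e+00,  1.27723120e-05,
        1.47597466e+00, -1.18991456e-01]), 'joint_vel': array([-0.00087609, -0.00299152, -0.00269424,  0.00161113, -0.00072135,
        0.00159826]), 'joint_efforts': array([-7.92788853e-06, -3.94899273e+01, -3.71365178e+01, -1.60283298e-04,
        3.88165368e-03,  1.58491673e-05]), 'tool_pos': array([0.16214662, 0.60300718, 0.22069743]), 'tool_rot': array([-2.30535528e-04,  1.31026727e-01,  9.91378423e-01, -8.75708368e-04]), 'contact_force': array([ 0.31297432, -0.89216101, -0.23590918]), 'ft_torque': array([ 0.00918013, -0.04442214, -0.01400043]), 'grasp_force': 0.0, 'gripper_width': 0.9979601007769731}
```

View pics/scene0.png

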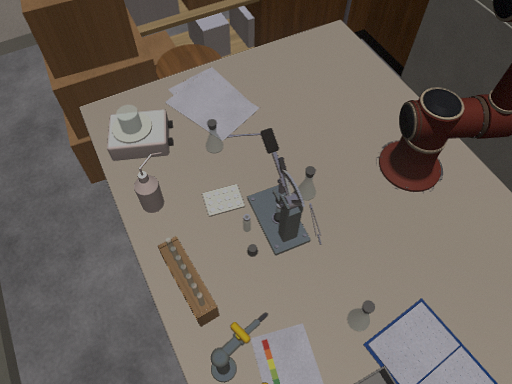

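View pics/side0.png

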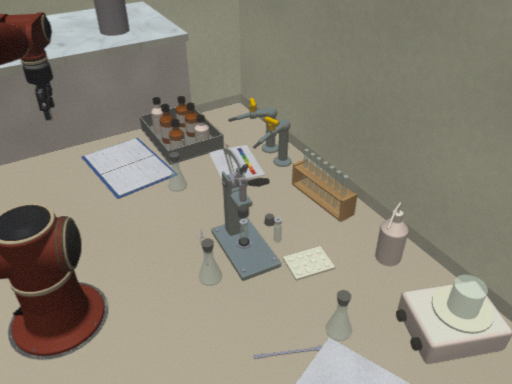

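The scene view shows the press base at about (278,217) and the palm pad at (270,140), with flasks at (213,138), (308,185) and (362,315). In the side view the base is at (245,247) and the lever points away from the camera. I'll zoom in on both.

Run:
```python
import cv2,numpy as np
a=cv2.imread("pics/scene0.png")[115:260,190:340]; b=cv2.imread("pics/side0.png")[130:290,180:300]
a=cv2.resize(a,None,fx=4,fy=4,interpolation=cv2.INTER_CUBIC)[:580];cv2.imwrite("pics/a.png",a)
b=cv2.resize(b,None,fx=3.7,fy=3.7,interpolation=cv2.INTER_CUBIC);cv2.imwrite("pics/b.png",b)
```

```text
(no output)
```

View pics/a.png

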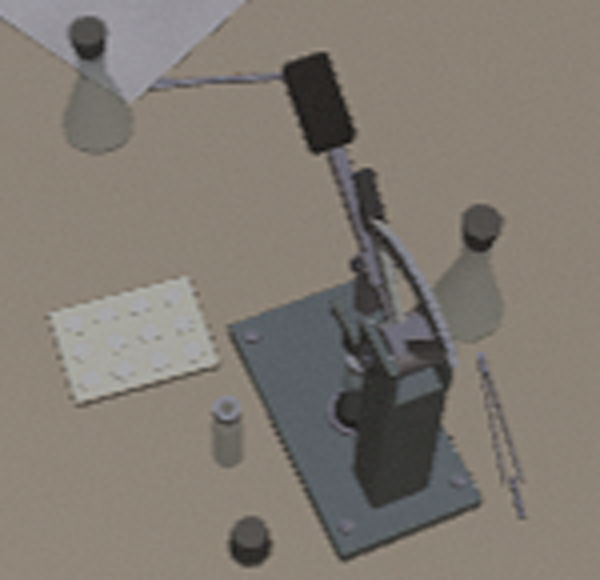

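View pics/b.png

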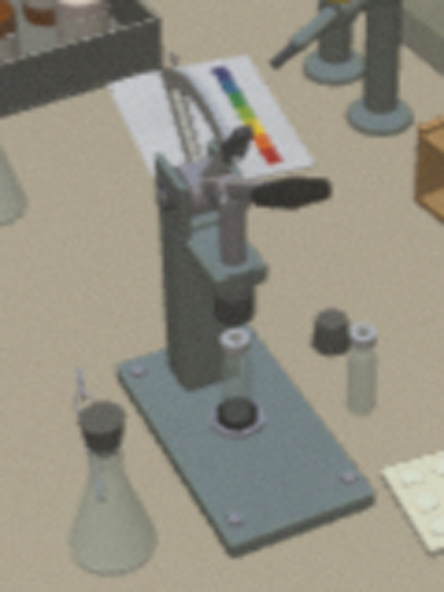

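```bash
cat > h.py <<'E'
import numpy as np,cv2,pickle
from scipy.spatial.transform import Rotation as R
from scipy.optimize import least_squares
def rot(q): return R.from_quat(np.r_[q[1:],q[0]])
def proj(f,P):
    W=rot(f["rotation"]).inv(); p=cv2.projectPoints(np.atleast_2d(P).astype(float),W.as_rotvec(),-W.apply(f["eye"]),f["mtx"],f["dist_coeffs"])[0]
    return p.reshape(-1,2)
d=lambda q:np.array([-np.cos(.55-q),0,np.sin(.55-q)])
n=lambda q:np.array([np.sin(.55-q),0,np.cos(.55-q)])
pad=lambda q:.172*d(q)+.007*n(q)
tab=lambda r,y=0:.113*n(r)+.010*d(r)+np.array([0,y,0])
def toW(hx,hy,yaw,p): return R.from_euler('z',yaw).apply(p)+[hx,hy,.205]
E
python3 - <<'E'
from h import *
S=pickle.load(open("scene0.pkl","rb"));D=pickle.load(open("side0.pkl","rb"))
so=np.array([[269.75,140.75],[282,163.3],[247.5,197],[275.75,254.25],[310,240.75]])
do=np.array([[258.4,181.4],[244.3,168.6],[280.8,264.3],[243.2,277.3],[212.4,229.5]])
# side corners: right, bottom, left
def pts(p):
    hx,hy,yaw,r,yr,cx,cy,t=p
    c=lambda a,b:np.array([cx+a*.11,cy+b*.06,t-.205])
    L=toW(hx,hy,yaw,np.array([pad(0),tab(r,yr),c(-1,-1),c(1,-1),c(1,1),c(-1,1)])) 
    return L
best=None
for sg in (1,-1):
  for y0 in np.arange(-3,3.1,.5):
    def res(p):
        L=pts(p); A=L.copy()
        hA,nA,fA,rr=L[2:6]  # (-,-),(+,-),(+,+),(-,+)
        o=[L[2],L[3],L[4],L[5]]
        # left side of handle-end: sg picks which y side
        if sg==1: sc=[o[0],o[1],o[2]]; sd=[o[0],o[3],o[2]]
        else: sc=[o[3],o[2],o[1]]; sd=[o[3],o[0],o[1]]
        return np.r_[(proj(S,np.vstack([L[:2],sc]))-so).ravel(),(proj(D,np.vstack([L[:2],sd]))-do).ravel(),(p[7]-.012)*200,p[6]*200]
    s=least_squares(res,[.5,.2,y0,1.1,0,0,0,.012],loss='soft_l1')
    if best is None or s.cost<best[0].cost: best=(s,sg,res(s.x))
s,sg,r=best
print(sg,s.cost,s.x.round(4));print(r.round(1));print(pts(s.x).round(3))
E
```

```text
1 9.036189404807779 [ 5.1380e-01  3.7000e-02 -4.7813e+00  1.1780e+00  3.1000e-03 -5.9900e-02
  5.0000e-04  1.2500e-02]
[-0.6 -0.1 -1.  -1.7 -1.8 -0.  -1.4  0.6  0.1 -0.3 -1.1 -2.4 -0.5 -0.3
  0.4 -0.5 -1.6  1.4 -2.2 -0.3  0.1  0.1]
[[ 0.504 -0.106  0.301]
 [ 0.506 -0.037  0.291]
 [ 0.561 -0.137  0.013]
 [ 0.577  0.083  0.013]
 [ 0.457  0.091  0.013]
 [ 0.442 -0.128  0.013]]
```

```bash
cat >> h.py <<'E'
HX,HY,YAW=.5138,.0370,-4.7813+2*np.pi
def Rpress(tilt=0): # tool x=press x, tool z down
    return R.from_matrix(np.array([[1,0,0],[0,-1,0],[0,0,-1.]]).T) 
def Rtool(tilt=0): return R.from_euler('z',YAW)*Rpress()*R.from_euler('y',tilt)
def plan(T,Rt,N,st,fingers=0):
    p0=np.array(st["tool_pos"]);r0=rot(st["tool_rot"]);w=(r0.inv()*Rt).as_rotvec()
    rows=[]
    for i in range(N):
        r=r0*R.from_rotvec(w*i/N); v=r.inv().apply((np.array(T)-p0)/N)*1000
        rows.append([round(float(x),1) for x in v]+[round(float(x),1) for x in np.degrees(w/N)]+[fingers])
    return rows
E
python3 - <<'E'
from h import *
from plant import manip
st=dict(manip.state()); 
p=toW(HX,HY,YAW,pad(0)); print(p)
st["tool_pos"]=st["tool_pos"]+[0,0,.2]
for r in plan(p+[0,0,.064],Rtool(),16,st): print(r)
E
```

```text
[ 0.50395521 -0.10563607  0.30086988]
[-32.1, -37.2, 3.5, -0.0, 0.0, 4.9, 0]
[-35.2, -34.3, 3.5, -0.0, 0.0, 4.9, 0]
[-38.0, -31.2, 3.5, -0.0, 0.0, 4.9, 0]
[-40.6, -27.8, 3.5, -0.0, 0.0, 4.9, 0]
[-42.8, -24.2, 3.5, -0.0, 0.0, 4.9, 0]
[-44.7, -20.4, 3.5, -0.0, 0.0, 4.9, 0]
[-46.3, -16.5, 3.5, -0.0, 0.0, 4.9, 0]
[-47.6, -12.5, 3.5, -0.0, 0.0, 4.9, 0]
[-48.5, -8.3, 3.5, -0.0, 0.0, 4.9, 0]
[-49.0, -4.1, 3.5, -0.0, 0.0, 4.9, 0]
[-49.2, 0.1, 3.5, -0.0, 0.0, 4.9, 0]
[-49.0, 4.3, 3.5, -0.0, 0.0, 4.9, 0]
[-48.4, 8.5, 3.5, -0.0, 0.0, 4.9, 0]
[-47.5, 12.7, 3.5, -0.0, 0.0, 4.9, 0]
[-46.3, 16.7, 3.5, -0.0, 0.0, 4.9, 0]
[-44.6, 20.6, 3.5, -0.0, 0.0, 4.9, 0]
```

Emit:
servo_tool(
  moves=[
    [[0,0,-50,0,0,0,0],[0,0,-50,0,0,0,0],[0,0,-50,0,0,0,0],[0,0,-50,0,0,0,0],[-32,-37,0,0,0,4.9,0],[-35,-34,0,0,0,4.9,0],[-38,-31,0,0,0,4.9,0],[-41,-28,0,0,0,4.9,0],[-43,-24,0,0,0,4.9,0],[-45,-20,0,0,0,4.9,0],[-46,-16,0,0,0,4.9,0],[-48,-12,0,0,0,4.9,0]],
  ],
)

```text
time: 1.6
tool_pos: [0.3358, 0.2492, 0.4213]
tool_rot: [-0.0, 0.457, 0.889, -0.0]
contact_force: [0.5, 0.4, 0.2]
gripper_width: 0.001
grasp_force: 0.0
```

Emit:
servo_tool(
  moves=[
    [[-48,-8,0,0,0,4.9,0],[-49,-4,0,0,0,4.9,0],[-49,0,0,0,0,4.9,0],[-49,4,0,0,0,4.9,0],[-48,8,0,0,0,4.9,0],[-48,13,0,0,0,4.9,0],[-46,17,0,0,0,4.9,0],[-45,21,0,0,0,4.9,0],[0,0,0,0,0,0,0],[0,0,0,0,0,0,0]],
  ],
)

```text
time: 2.85
tool_pos: [0.5086, -0.102, 0.4214]
tool_rot: [-0.001, 0.728, 0.686, -0.0]
contact_force: [0.2, 0.4, -0.8]
gripper_width: -0.004
grasp_force: 0.0
```

Run:
```python
from h import *
from plant import manip
st=manip.state(); print(st["time"],st["tool_pos"],st["contact_force"],st["joint_pos"])
f=manip.grab_frame("wrist"); im=f["image"].copy()
for i,P in enumerate([pad(0),tab(1.178),tab(1.178,.003)]+[pad(0)+d(0)*a+np.array([0,b,0]) for a in(-.032,.032) for b in(-.017,.017)]):
    u=proj(f,toW(HX,HY,YAW,P))[0]; print(u.round(1)); cv2.drawMarker(im,tuple(int(x) for x in u),(0,0,255),0,8)
cv2.imwrite("pics/w1.png",im); pickle.dump(f,open("w1.pkl","wb"))
```

```text
2.85 [ 0.50860372 -0.10197067  0.42138537] [ 0.15014868  0.39194767 -0.77365075] [-3.41597345e-01 -2.38998875e-01  1.55989500e+00  3.55714693e-04
  1.82174819e+00 -2.81350108e-01]
[252.9 186.7]
[253.5 101.5]
[249.8 101.4]
[273.2 150.9]
[233.4 150.6]
[273.5 225. ]
[231.3 224.7]
```

View pics/w1.png

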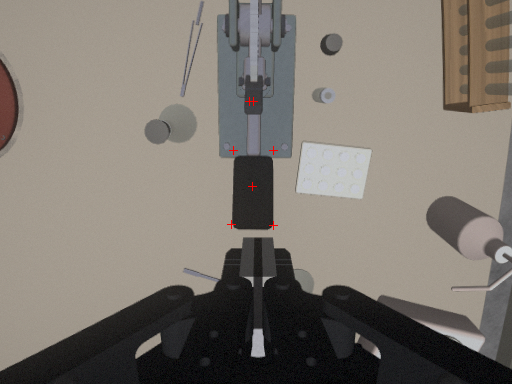

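Emit:
servo_tool(
  moves=[
    [[-3.5,-2,40,0,0,0,0],[-3.5,-2.5,40,0,0,0,0],[0,0,10,0,0,0,0],[0,0,0,0,0,0,0],[0,0,0,0,0,0,0]],
  ],
)

```text
time: 3.52
tool_pos: [0.5046, -0.1087, 0.3343]
tool_rot: [0.002, 0.728, 0.686, 0.001]
contact_force: [-0.2, -0.4, 0.2]
gripper_width: 0.003
grasp_force: 0.0
```

```bash
sed -i 's/^HX,HY,YAW=.*/HX,HY,YAW=.5136,.0340,-4.7813+2*np.pi/' h.py
python3 - <<'E'
from h import *
qs=np.arange(0,.96,.05)
P=np.array([pad(q) for q in qs])*1000
for q,p,dp in zip(qs,P,np.diff(P,axis=0)): print(round(q,2),(p+[0,0,205+14]).round(1),dp[0].round(1),-dp[2].round(1))
E
```

```text
0.0 [-143.     0.   314.9] -4.6 7.3
0.05 [-147.6    0.   307.6] -4.2 7.5
0.1 [-151.8    0.   300.1] -3.9 7.7
0.15 [-155.7    0.   292.4] -3.5 7.9
0.2 [-159.2    0.   284.6] -3.1 8.0
0.25 [-162.2    0.   276.5] -2.7 8.2
0.3 [-164.9    0.   268.3] -2.3 8.3
0.35 [-167.2    0.   260. ] -1.8 8.4
0.4 [-169.     0.   251.6] -1.4 8.5
0.45 [-170.4    0.   243.1] -1.0 8.5
0.5 [-171.4    0.   234.6] -0.6 8.6
0.55 [-172.    0.  226.] -0.1 8.6
0.6 [-172.1    0.   217.4] 0.3 8.6
0.65 [-171.8    0.   208.8] 0.7 8.6
0.7 [-171.1    0.   200.2] 1.2 8.5
0.75 [-170.     0.   191.7] 1.6 8.5
0.8 [-168.4    0.   183.2] 2.0 8.4
0.85 [-166.4    0.   174.9] 2.4 8.3
0.9 [-164.     0.   166.6] 2.8 8.1
```

Emit:
servo_tool(
  moves=[
    [[0,0,10,0,0,0,0],[0,0,9.4,0,0,0,0],[-4.6,0,7.3,0,0,0,0],[-4.2,0,7.5,0,0,0,0],[-3.9,0,7.7,0,0,0,0],[-3.5,0,7.9,0,0,0,0],[-3.1,0,8,0,0,0,0],[-2.7,0,8.2,0,0,0,0],[0,0,0,0,0,0,0]],
  ],
)

```text
time: 4.65
tool_pos: [0.5025, -0.1312, 0.265]
tool_rot: [-0.0, 0.728, 0.685, -0.0]
contact_force: [-0.4, 0.6, 0.1]
gripper_width: -0.001
grasp_force: 0.0
```

Emit:
servo_tool(
  moves=[
    [[-2.3,0,8.3,0,0,0,0],[-1.8,0,8.4,0,0,0,0],[-1.4,0,8.5,0,0,0,0]],
  ],
)

```text
time: 5.03
tool_pos: [0.5026, -0.1371, 0.2407]
tool_rot: [0.001, 0.728, 0.685, -0.0]
contact_force: [0.0, -2.3, 4.7]
gripper_width: -0.001
grasp_force: 2.2
```

Emit:
servo_tool(
  moves=[
    [[-0.3,0,3,0,0,0,0],[-0.1,0,3,0,0,0,0]],
  ],
)

```text
time: 5.28
tool_pos: [0.5024, -0.137, 0.2347]
tool_rot: [0.0, 0.728, 0.685, -0.0]
contact_force: [-0.3, -2.1, 5.0]
gripper_width: 0.002
grasp_force: 2.1
```

Emit:
servo_tool(
  moves=[
    [[0,0,2.5,0,0,0,0],[0,0,2.5,0,0,0,0]],
  ],
)

```text
time: 5.52
tool_pos: [0.5024, -0.1368, 0.2297]
tool_rot: [0.0, 0.728, 0.685, 0.0]
contact_force: [-0.1, -2.0, 5.1]
gripper_width: -0.003
grasp_force: 2.1
```

Emit:
servo_tool(
  moves=[
    [[0,0,2.5,0,0,0,0],[0,0,2.5,0,0,0,0]],
  ],
)

```text
time: 5.78
tool_pos: [0.5023, -0.1368, 0.2245]
tool_rot: [0.0, 0.728, 0.685, 0.0]
contact_force: [0.1, -2.3, 4.2]
gripper_width: 0.001
grasp_force: 2.1
```

Emit:
servo_tool(
  moves=[
    [[0.1,0,2,0,0,0,0],[0.1,0,2,0,0,0,0]],
  ],
)

```text
time: 6.02
tool_pos: [0.5022, -0.1366, 0.2205]
tool_rot: [0.0, 0.728, 0.685, -0.0]
contact_force: [-0.1, -3.0, 4.9]
gripper_width: -0.001
grasp_force: 2.1
```

Emit:
servo_tool(
  moves=[
    [[0.2,0,2,0,0,0,0],[0.2,0,2,0,0,0,0],[0.2,0,1,0,0,0,0]],
  ],
)

```text
time: 6.4
tool_pos: [0.5022, -0.1359, 0.2154]
tool_rot: [-0.0, 0.728, 0.685, -0.0]
contact_force: [0.1, -3.1, 5.1]
gripper_width: 0.0
grasp_force: 2.1
```

Emit:
servo_tool(
  moves=[
    [[0.2,0,2,0,0,0,0],[0.2,0,2,0,0,0,0],[0.2,0,1,0,0,0,0]],
  ],
)

```text
time: 6.78
tool_pos: [0.5022, -0.1353, 0.2104]
tool_rot: [-0.0, 0.728, 0.685, -0.0]
contact_force: [-0.9, -3.3, 3.3]
gripper_width: 0.001
grasp_force: 2.1
```

Emit:
servo_tool(
  moves=[
    [[0.4,0,2,0,0,0,0],[0.4,0,2,0,0,0,0],[0.2,0,1,0,0,0,0]],
  ],
)

```text
time: 7.15
tool_pos: [0.5023, -0.1343, 0.2054]
tool_rot: [-0.0, 0.728, 0.685, -0.0]
contact_force: [-0.2, -3.4, 5.0]
gripper_width: 0.0
grasp_force: 2.1
```

Emit:
servo_tool(
  moves=[
    [[0.4,0,2,0,0,0,0],[0.4,0,2,0,0,0,0],[0.2,0,1,0,0,0,0]],
  ],
)

```text
time: 7.52
tool_pos: [0.5024, -0.1333, 0.2005]
tool_rot: [0.0, 0.728, 0.685, -0.0]
contact_force: [0.4, -3.9, 4.4]
gripper_width: -0.001
grasp_force: 2.3
```

Emit:
servo_tool(
  moves=[
    [[0.4,0,2,0,0,0,0],[0.4,0,2,0,0,0,0],[0.2,0,1,0,0,0,0]],
  ],
)

```text
time: 7.9
tool_pos: [0.5025, -0.1324, 0.1955]
tool_rot: [0.0, 0.728, 0.685, -0.0]
contact_force: [-0.7, -4.1, 4.2]
gripper_width: -0.002
grasp_force: 2.4
```

Emit:
servo_tool(
  moves=[
    [[0,0,2,0,0,0,0],[0,0,2,0,0,0,0],[0,0,1,0,0,0,0]],
  ],
)

```text
time: 8.28
tool_pos: [0.5025, -0.1323, 0.1904]
tool_rot: [-0.0, 0.728, 0.685, 0.0]
contact_force: [-1.0, -3.1, 4.3]
gripper_width: 0.001
grasp_force: 2.4
```

Emit:
servo_tool(
  moves=[
    [[0.2,0,2,0,0,0,0],[0.2,0,2,0,0,0,0],[0,0,1,0,0,0,0]],
  ],
)

```text
time: 8.65
tool_pos: [0.5025, -0.1319, 0.1854]
tool_rot: [-0.0, 0.728, 0.685, 0.0]
contact_force: [-0.0, -3.9, 3.8]
gripper_width: -0.002
grasp_force: 2.4
```

Emit:
servo_tool(
  moves=[
    [[0.2,0,2,0,0,0,0],[0.2,0,2,0,0,0,0]],
  ],
)

```text
time: 8.9
tool_pos: [0.5025, -0.1316, 0.1815]
tool_rot: [0.0, 0.728, 0.685, -0.0]
contact_force: [-0.6, -3.6, 3.8]
gripper_width: 0.005
grasp_force: 2.4
```

Emit:
servo_tool(
  moves=[
    [[0.3,0,2,0,0,0,0],[0.2,0,2,0,0,0,0]],
  ],
)

```text
time: 9.15
tool_pos: [0.5025, -0.131, 0.1774]
tool_rot: [-0.0, 0.728, 0.685, -0.0]
contact_force: [-0.2, -4.1, 4.3]
gripper_width: 0.001
grasp_force: 2.4
```

Emit:
servo_tool(
  moves=[
    [[0.4,0,2,0,0,0,0],[0.4,0,2,0,0,0,0]],
  ],
)

```text
time: 9.4
tool_pos: [0.5026, -0.1303, 0.1735]
tool_rot: [0.0, 0.728, 0.685, -0.0]
contact_force: [-0.3, -4.8, 3.9]
gripper_width: -0.005
grasp_force: 2.4
```

Emit:
servo_tool(
  moves=[
    [[0.4,0,2,0,0,0,0],[0.4,0,2,0,0,0,0]],
  ],
)

```text
time: 9.65
tool_pos: [0.5026, -0.1294, 0.1694]
tool_rot: [0.0, 0.728, 0.685, -0.0]
contact_force: [-0.2, -4.4, 4.7]
gripper_width: -0.001
grasp_force: 2.4
```

Run:
```python
from h import *
from plant import manip
st=manip.state(); print(st["contact_force"],st["tool_pos"])
f=manip.grab_frame("side"); cv2.imwrite("pics/s2.png",cv2.resize(f["image"][120:290,170:330],None,fx=3.4,fy=3.4,interpolation=2))
```

```text
[-0.15265849 -4.35053254  4.6994723 ] [ 0.50260496 -0.12944592  0.16944156]
```

View pics/s2.png

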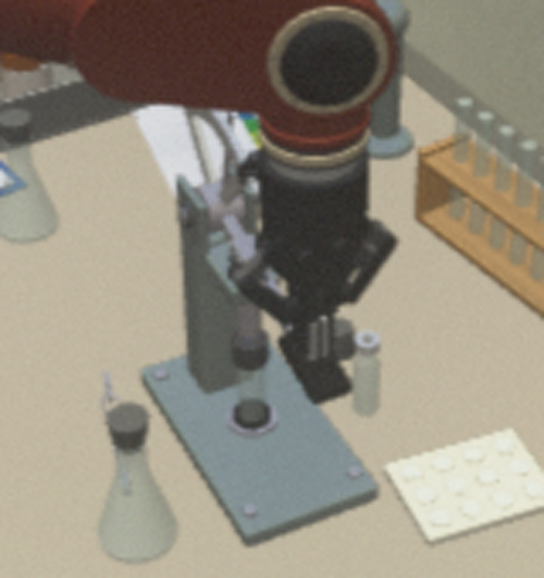

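The side view shows the pad pressed down under the fingers at about (315,370) and the bell, at (250,350), just over the vial's cap. The force isn't rising yet, so I'll keep going slowly.

Emit:
servo_tool(
  moves=[
    [[0.4,0,1.5,0,0,0,0],[0.4,0,1.5,0,0,0,0]],
  ],
)

```text
time: 9.95
tool_pos: [0.5026, -0.1287, 0.1665]
tool_rot: [-0.0, 0.728, 0.685, -0.0]
contact_force: [-0.2, -4.0, 3.8]
gripper_width: -0.002
grasp_force: 2.4
```

Emit:
servo_tool(
  moves=[
    [[0.4,0,1.5,0,0,0,0],[0.4,0,1.5,0,0,0,0]],
  ],
)

```text
time: 10.2
tool_pos: [0.5027, -0.1279, 0.1635]
tool_rot: [0.0, 0.728, 0.685, -0.0]
contact_force: [-0.6, -5.9, 4.2]
gripper_width: 0.004
grasp_force: 2.7
```

Emit:
servo_tool(
  moves=[
    [[0.3,0,1,0,0,0,0],[0.3,0,1,0,0,0,0]],
  ],
)

```text
time: 10.45
tool_pos: [0.5028, -0.1276, 0.1621]
tool_rot: [0.0, 0.728, 0.685, -0.0]
contact_force: [-1.5, -5.3, 7.2]
gripper_width: 0.001
grasp_force: 4.1
```

Emit:
servo_tool(
  moves=[
    [[0,0,1,0,0,0,0],[0,0,0,0,0,0,0]],
  ],
)

```text
time: 10.7
tool_pos: [0.5028, -0.1276, 0.1614]
tool_rot: [0.0, 0.728, 0.685, -0.0]
contact_force: [-3.3, -5.5, 8.0]
gripper_width: -0.001
grasp_force: 4.2
```

Emit:
servo_tool(
  moves=[
    [[0,0,1,0,0,0,0],[0,0,0,0,0,0,0],[0,0,0,0,0,0,0],[0,0,0,0,0,0,0],[0,0,0,0,0,0,0]],
  ],
)

```text
time: 11.32
tool_pos: [0.5029, -0.1274, 0.1608]
tool_rot: [0.0, 0.728, 0.685, -0.0]
contact_force: [-3.7, -3.9, 9.1]
gripper_width: -0.001
grasp_force: 4.8
```

Emit:
servo_tool(
  moves=[
    [[0,0,-5,0,0,0,0],[-3,0,-15,0,0,0,0],[-20,0,-50,0,0,0,0],[-20,0,-60,0,0,0,0],[0,0,-60,0,0,0,0],[0,0,-60,0,0,0,0],[0,0,0,0,0,0,0],[0,0,0,0,0,0,0]],
  ],
)

```text
time: 12.32
tool_pos: [0.5001, -0.1695, 0.4085]
tool_rot: [-0.001, 0.728, 0.686, 0.0]
contact_force: [-0.6, 0.1, -0.6]
gripper_width: 0.002
grasp_force: 0.0
```

Run:
```python
from h import *
from plant import manip
st=manip.state(); print(st["contact_force"],st["tool_pos"])
f=manip.grab_frame("wrist"); im=f["image"].copy(); pickle.dump(f,open("w2.pkl","wb"))
ptr=lambda q:.095*n(q)+.004*d(q)
for q in(.8,.85,.9,.95): print("ptr/padc",q,proj(f,toW(HX,HY,YAW,np.array([ptr(q),pad(q),pad(q)+.032*d(q),pad(q)-.032*d(q)]))).round(1).tolist())
for r in(1.02,1.1,1.18): print("tab",r,proj(f,toW(HX,HY,YAW,np.array([tab(r),.125*n(r)+.016*d(r),.125*n(r)+.004*d(r)]))).round(1).tolist())
cv2.imwrite("pics/w2.png",cv2.resize(im[0:230,160:350],None,fx=2.6,fy=2.6,interpolation=2))
```

```text
[-0.61241832  0.09532829 -0.62677499] [ 0.50008264 -0.1695284   0.40851291]
ptr/padc 0.8 [[259.8, -62.9], [257.8, 125.1], [257.6, 151.0], [258.1, 97.0]]
ptr/padc 0.85 [[259.8, -55.0], [257.8, 122.6], [257.6, 147.6], [258.1, 95.5]]
ptr/padc 0.9 [[259.7, -47.2], [257.8, 120.0], [257.6, 144.0], [258.1, 93.7]]
ptr/padc 0.95 [[259.6, -39.5], [257.9, 117.0], [257.6, 140.2], [258.1, 91.7]]
tab 1.02 [[259.4, -14.6], [259.3, -0.9], [259.5, -20.5]]
tab 1.1 [[259.2, -1.1], [259.1, 13.8], [259.3, -4.4]]
tab 1.18 [[259.1, 11.3], [259.0, 27.1], [259.2, 10.5]]
```

View pics/w2.png

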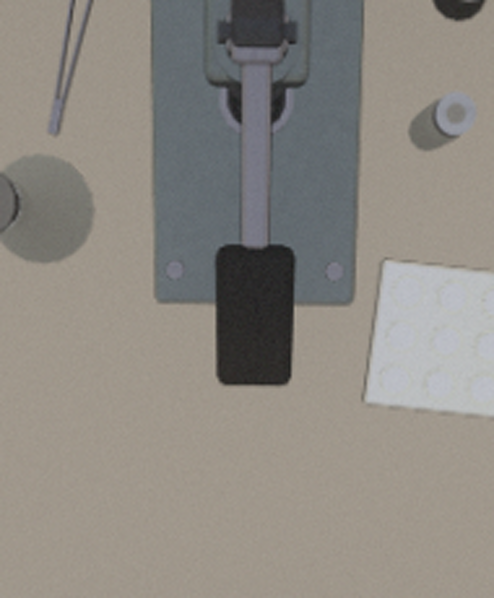

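The palm pad now spans rows 94–148 in the full frame, and the rider's near edge is at row 17 or so. I'll shift towards the hub to see the rider and the pointer.

Emit:
servo_tool(
  moves=[
    [[35,0,0,0,0,0,0],[35,0,0,0,0,0,0],[0,0,0,0,0,0,0],[0,0,0,0,0,0,0]],
  ],
)

```text
time: 12.88
tool_pos: [0.5041, -0.1002, 0.4072]
tool_rot: [-0.001, 0.728, 0.686, -0.001]
contact_force: [-0.3, 0.4, 0.1]
gripper_width: -0.002
grasp_force: 0.0
```

Run:
```python
from h import *
from plant import manip
st=manip.state(); print(st["contact_force"],st["tool_pos"])
f=manip.grab_frame("wrist"); im=f["image"].copy(); pickle.dump(f,open("w3.pkl","wb"))
ptr=lambda q:.095*n(q)+.004*d(q)
print("hub",proj(f,toW(HX,HY,YAW,np.zeros(3))))
for q in(.8,.85,.9,.95): print("ptr/pointer tip",q,proj(f,toW(HX,HY,YAW,np.array([ptr(q),.1*n(q)+.004*d(q),.1*n(q)-.004*d(q),pad(q)+.032*d(q),pad(q)-.032*d(q)]))).round(1).tolist())
for r in(1.02,1.1,1.18): print("tab",r,proj(f,toW(HX,HY,YAW,np.array([tab(r),.125*n(r)+.016*d(r),.125*n(r)+.004*d(r)]))).round(1).tolist())
cv2.imwrite("pics/w3.png",cv2.resize(im[0:230,160:350],None,fx=2.6,fy=2.6,interpolation=2))
```

```text
[-0.28269586  0.44043779  0.12635157] [ 0.50405047 -0.10016311  0.40719685]
hub [[260.08621283  25.20403237]]
ptr/pointer tip 0.8 [[260.3, 42.0], [260.3, 42.9], [260.4, 30.8], [258.1, 206.9], [258.7, 159.9]]
ptr/pointer tip 0.85 [[260.2, 48.8], [260.2, 50.2], [260.3, 38.4], [258.2, 202.6], [258.7, 157.4]]
ptr/pointer tip 0.9 [[260.1, 55.4], [260.1, 57.2], [260.2, 45.8], [258.2, 198.0], [258.7, 154.8]]
ptr/pointer tip 0.95 [[260.0, 61.8], [260.0, 64.1], [260.2, 53.0], [258.2, 193.3], [258.7, 151.9]]
tab 1.02 [[259.8, 88.5], [259.7, 104.0], [259.9, 88.5]]
tab 1.1 [[259.7, 98.9], [259.5, 115.0], [259.7, 101.0]]
tab 1.18 [[259.5, 108.2], [259.4, 124.6], [259.6, 112.1]]
```

View pics/w3.png

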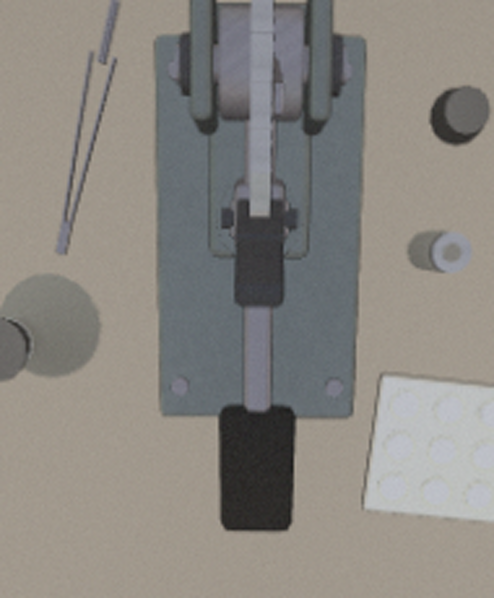

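Run:
```python
from h import *
from plant import manip
st=manip.state(); print(manip.tcp_to_tips)
T=toW(HX,HY,YAW,np.array([-.095,0,.077])); Rt=Rtool(.4); z=Rt.apply([0,0,1]); print(T,z)
for r in plan(T-.08*z,Rt,4,st): print(r)
```

```text
0.014
[ 0.50705863 -0.06077452  0.282     ] [ 0.02681398  0.38849409 -0.92106099]
[2.2, 0.1, 13.0, -0.1, 5.7, 0.1, 0]
[0.9, 0.1, 13.1, -0.1, 5.7, 0.1, 0]
[-0.5, 0.1, 13.1, -0.1, 5.7, 0.1, 0]
[-1.8, 0.1, 13.0, -0.1, 5.7, 0.1, 0]
```

Emit:
servo_tool(
  moves=[
    [[2,0,13,0,5.7,0,0],[1,0,13,0,5.7,0,0],[-0.5,0,13,0,5.7,0,0],[-2,0,13,0,5.7,0,0],[0,0,20,0,0,0,0],[0,0,20,0,0,0,0],[0,0,20,0,0,0,0],[0,0,20,0,0,0,0],[0,0,0,0,0,0,0]],
  ],
)

```text
time: 14.05
tool_pos: [0.5059, -0.0595, 0.2814]
tool_rot: [-0.137, 0.713, 0.672, 0.143]
contact_force: [-0.1, -0.1, 0.0]
gripper_width: 0.001
grasp_force: 0.0
```

Run:
```python
from h import *
from plant import manip
st=manip.state(); print(st["contact_force"],st["tool_pos"],R.from_euler('z',-YAW).apply(st["tool_pos"]-[HX,HY,.205]))
f=manip.grab_frame("wrist"); cv2.imwrite("pics/w4.png",cv2.resize(f["image"][60:290,160:350],None,fx=2.6,fy=2.6,interpolation=2))
```

```text
[-0.07446951 -0.10632853  0.04721211] [ 0.50593576 -0.05948384  0.28137749] [-0.0937897   0.00120908  0.07637749]
```

View pics/w4.png

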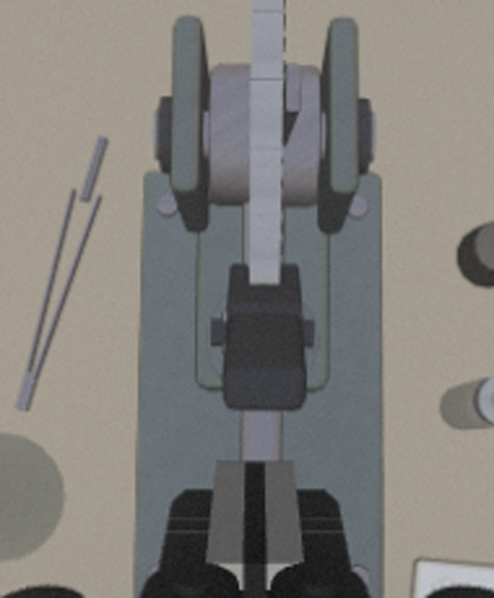

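The closed fingertips, at about (255,465), sit on the handle side of the rider at (265,350). The pointer shows beside the quadrant at (293,100). Next I'll push along tool +x.

Emit:
servo_tool(
  moves=[
    [[4,0,0,0,0,0,0],[4,0,0,0,0,0,0],[4,0,0,0,0,0,0],[3,0,0,0,0,0,0],[3,0,0,0,0,0,0]],
  ],
)

```text
time: 14.72
tool_pos: [0.5081, -0.0453, 0.2917]
tool_rot: [-0.134, 0.714, 0.672, 0.143]
contact_force: [-2.0, -6.2, 5.6]
gripper_width: -0.0
grasp_force: 4.1
```

```bash
cat > c.py <<'E'
from h import *
from plant import manip
st=manip.state(); print(rot(st["tool_rot"]).inv().apply(st["contact_force"]).round(2),R.from_euler('z',-YAW).apply(st["tool_pos"]-[HX,HY,.205]).round(4))
E
python3 c.py
```

```text
[-3.65 -1.6  -7.58] [-0.0795  0.      0.0867]
```

Emit:
servo_tool(
  moves=[
    [[0,0,-3,0,0,0,0],[0,0,-3,0,0,0,0],[0,0,0,0,0,0,0]],
  ],
)

```text
time: 15.1
tool_pos: [0.5076, -0.0465, 0.2959]
tool_rot: [-0.136, 0.714, 0.672, 0.144]
contact_force: [-0.6, 0.0, -0.2]
gripper_width: 0.001
grasp_force: 0.0
```

```bash
python3 c.py
python3 - <<'E'
from h import *
from plant import manip
f=manip.grab_frame("wrist"); cv2.imwrite("pics/w5.png",cv2.resize(f["image"][60:290,160:350],None,fx=2.6,fy=2.6,interpolation=2))
E
```

```text
[-0.1 -0.6  0.2] [-0.0807  0.0004  0.0909]
```

View pics/w5.png

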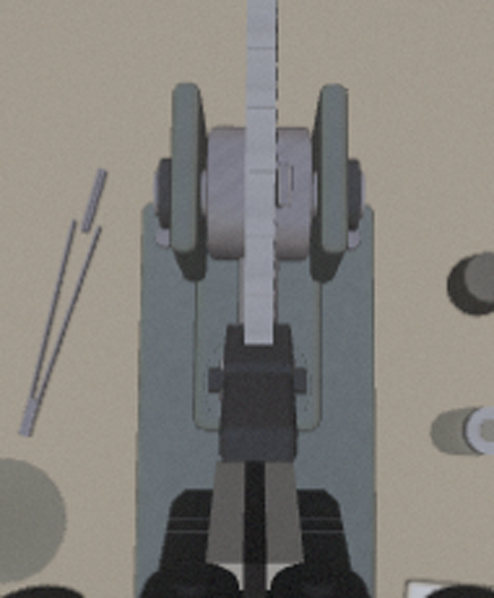

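The fingertips' front edge meets the rider's near end at (258,460). The last push loaded mostly along the finger axis, so the tips were bearing on something below them. I'll push again from higher up the rider.

Emit:
servo_tool(
  moves=[
    [[-2,0,-4,0,0,0,0],[2,0,0,0,0,0,0],[1.5,0,0,0,0,0,0],[1.5,0,0,0,0,0,0],[0,0,0,0,0,0,0]],
  ],
)

```text
time: 15.78
tool_pos: [0.5077, -0.0452, 0.3009]
tool_rot: [-0.135, 0.714, 0.672, 0.144]
contact_force: [0.4, 0.3, 0.2]
gripper_width: -0.001
grasp_force: 0.0
```

```bash
python3 c.py
```

```text
[ 0.38  0.38 -0.03] [-0.0794  0.0004  0.0959]
```

Emit:
servo_tool(
  moves=[
    [[2,0,0,0,0,0,0],[2,0,0,0,0,0,0],[2,0,0,0,0,0,0]],
  ],
)

```text
time: 16.15
tool_pos: [0.508, -0.0397, 0.3032]
tool_rot: [-0.135, 0.714, 0.672, 0.144]
contact_force: [-0.2, 0.4, -0.7]
gripper_width: -0.003
grasp_force: 0.0
```

```bash
python3 c.py
```

```text
[ 0.05 -0.27  0.79] [-0.0739  0.0005  0.0982]
```

```bash
cat >> h.py <<'E'
def camat(pos,q,f0=None):
    f0=f0 or pickle.load(open("w3.pkl","rb")); p3=np.array([.50405,-.10016,.4072]); r3=Rtool(0)
    rel=r3.inv()*rot(f0["rotation"]); off=r3.inv().apply(f0["eye"]-p3)
    r=rot(q); f=dict(f0); f["eye"]=r.apply(off)+pos; Q=(r*rel).as_quat(); f["rotation"]=np.r_[Q[3],Q[:3]]; return f
E
python3 - <<'E'
from h import *
f3=pickle.load(open("w3.pkl","rb"))
F={"w3":f3,"w4":camat([.5059,-.0595,.2814],[-.137,.713,.672,.143]),"w5":camat([.5076,-.0465,.2959],[-.136,.714,.672,.144])}
for k,f in F.items():
    print(k,f["eye"])
    for r in (.85,.9,.95,1.0,1.05,1.1,1.15):
        P=[a*n(r)+b*d(r) for a,b in((.083,.004),(.125,.004),(.125,.016),(.083,.016))]
        print(r,proj(f,toW(HX,HY,YAW,np.array(P)))[:,1].round(0), "ptrtip",proj(f,toW(HX,HY,YAW,.1*n(r)+.004*d(r)))[:,1].round(0))
    print("hub",proj(f,toW(HX,HY,YAW,np.zeros(3)))[:,1])
E
```

```text
w3 [ 0.50835069 -0.028075    0.55963692]
0.85 [46. 58. 76. 62.] ptrtip [50.]
0.9 [51. 67. 85. 67.] ptrtip [57.]
0.95 [57. 76. 93. 72.] ptrtip [64.]
1.0 [ 62.  85. 101.  77.] ptrtip [71.]
1.05 [ 67.  93. 108.  81.] ptrtip [77.]
1.1 [ 72. 101. 115.  85.] ptrtip [83.]
1.15 [ 76. 108. 121.  89.] ptrtip [88.]
hub [25.20403237]
w4 [ 0.50619132 -0.05216458  0.44991666]
0.85 [115. 111. 142. 138.] ptrtip [113.]
0.9 [123. 127. 158. 146.] ptrtip [124.]
0.95 [131. 143. 173. 154.] ptrtip [135.]
1.0 [139. 158. 187. 162.] ptrtip [146.]
1.05 [147. 173. 200. 169.] ptrtip [156.]
1.1 [154. 187. 213. 175.] ptrtip [166.]
1.15 [162. 200. 224. 182.] ptrtip [175.]
hub [113.08526505]
w5 [ 0.50748671 -0.03910476  0.46441426]
0.85 [147. 152. 180. 169.] ptrtip [149.]
0.9 [154. 167. 194. 176.] ptrtip [159.]
0.95 [162. 181. 207. 183.] ptrtip [168.]
1.0 [169. 195. 220. 189.] ptrtip [178.]
1.05 [176. 208. 231. 196.] ptrtip [187.]
1.1 [183. 220. 242. 202.] ptrtip [196.]
1.15 [189. 231. 252. 207.] ptrtip [204.]
hub [135.45349752]
```

Run:
```python
from h import *
from plant import manip
f=camat([.5076,-.0465,.2959],[-.136,.714,.672,.144]); r=rot([-.136,.714,.672,.144])
for x in (-11,-5,0,5,11):
  print(x,proj(f,r.apply(np.array([[x,0,z] for z in(0,7,14,20)])/1000)+[.5076,-.0465,.2959]).round(0).tolist())
g=manip.grab_frame("wrist"); im=g["image"]; pickle.dump(g,open("w6.pkl","wb"))
print("col profile"); print([int(im[y,256:262].mean()) for y in range(120,290,3)]); print([int(im[y,244:250].mean()) for y in range(120,290,3)])
for rr in (.9,1.0,1.1,1.15):
    P=[a*n(rr)+b*d(rr) for a,b in((.083,.004),(.125,.004),(.125,.016))]
    print(rr,proj(g,toW(HX,HY,YAW,np.array(P)))[:,1].round(0))
```

```text
-11 [[258.0, 265.0], [258.0, 259.0], [258.0, 252.0], [258.0, 248.0]]
-5 [[258.0, 254.0], [258.0, 248.0], [258.0, 242.0], [258.0, 238.0]]
0 [[258.0, 245.0], [258.0, 239.0], [258.0, 234.0], [258.0, 229.0]]
5 [[258.0, 236.0], [258.0, 230.0], [258.0, 225.0], [258.0, 221.0]]
11 [[259.0, 224.0], [259.0, 219.0], [259.0, 214.0], [259.0, 210.0]]
col profile
[154, 151, 152, 149, 147, 148, 152, 143, 152, 151, 152, 148, 146, 150, 152, 147, 152, 150, 150, 147, 146, 152, 152, 152, 150, 150, 148, 147, 151, 51, 55, 59, 58, 52, 51, 54, 53, 52, 52, 41, 34, 30, 32, 30, 27, 29, 28, 28, 28, 25, 25, 26, 26, 40, 38, 38, 37]
[108, 119, 124, 125, 123, 124, 127, 128, 125, 126, 127, 126, 124, 115, 103, 88, 70, 111, 109, 108, 107, 108, 109, 108, 108, 107, 86, 79, 75, 74, 67, 60, 59, 68, 70, 71, 67, 63, 60, 66, 88, 86, 87, 88, 87, 87, 87, 87, 87, 87, 87, 86, 104, 63, 28, 25, 25]
0.9 [169. 185. 211.]
1.0 [183. 211. 235.]
1.1 [196. 235. 256.]
1.15 [202. 245. 265.]
```

Emit:
servo_tool(
  moves=[
    [[-20,0,-2,0,0,0,0],[-20,0,2,0,0,0,0],[0,0,15,0,0,0,0],[0,0,14,0,0,0,0],[5,0,0,0,0,0,0],[5,0,0,0,0,0,0],[4,0,0,0,0,0,0],[0,0,0,0,0,0,0]],
  ],
)

```text
time: 17.2
tool_pos: [0.5076, -0.0523, 0.2672]
tool_rot: [-0.135, 0.713, 0.672, 0.144]
contact_force: [0.1, 0.3, 0.6]
gripper_width: -0.002
grasp_force: 0.0
```

```bash
python3 c.py
```

```text
[ 0.48  0.13 -0.42] [-0.0866  0.      0.0622]
```

Emit:
servo_tool(
  moves=[
    [[3,0,0,0,0,0,0],[3,0,0,0,0,0,0],[3,0,0,0,0,0,0],[3,0,0,0,0,0,0]],
  ],
)

```text
time: 17.7
tool_pos: [0.508, -0.0418, 0.2711]
tool_rot: [-0.135, 0.714, 0.672, 0.144]
contact_force: [-0.5, -3.2, 0.1]
gripper_width: 0.0
grasp_force: 1.0
```

```bash
python3 c.py
```

```text
[-2.94 -0.3  -1.39] [-0.076   0.0004  0.0661]
```

Emit:
servo_tool(
  moves=[
    [[3,0,0,0,0,0,0],[3,0,0,0,0,0,0],[3,0,0,0,0,0,0],[3,0,0,0,0,0,0]],
  ],
)

```text
time: 18.2
tool_pos: [0.5086, -0.0303, 0.2757]
tool_rot: [-0.135, 0.714, 0.672, 0.144]
contact_force: [0.6, -2.7, -0.3]
gripper_width: 0.003
grasp_force: 0.9
```

```bash
python3 c.py
python3 - <<'E'
from h import *
from plant import manip
g=manip.grab_frame("wrist"); im=g["image"]; pickle.dump(g,open("w7.pkl","wb"))
print([int(im[y,256:262].mean()) for y in range(100,250,3)])
for c in (266,270,274,278): print(c,[int(im[y,c:c+2].mean()) for y in range(100,250,3)])
ptr=lambda q:.1*n(q)+.004*d(q)
for rr in (.8,.9,1.0,1.1):
    P=[a*n(rr)+b*d(rr) for a,b in((.083,.004),(.09,.004),(.125,.004),(.125,.016))]
    print(rr,proj(g,toW(HX,HY,YAW,np.array(P)))[:,1].round(0),proj(g,toW(HX,HY,YAW,ptr(rr)))[:,1].round(0))
E
```

```text
[-2.54  0.81 -0.73] [-0.0645  0.0005  0.0707]
[154, 152, 152, 148, 154, 155, 145, 155, 152, 154, 152, 150, 148, 153, 154, 150, 155, 154, 153, 153, 150, 149, 150, 155, 154, 154, 154, 153, 152, 150, 148, 151, 155, 150, 49, 51, 61, 61, 49, 49, 47, 48, 49, 48, 51, 62, 62, 60, 59, 62]
266 [131, 124, 128, 125, 116, 135, 136, 114, 136, 143, 124, 137, 140, 118, 131, 111, 111, 111, 110, 107, 113, 133, 124, 112, 116, 102, 84, 110, 98, 89, 106, 75, 59, 60, 50, 50, 60, 62, 49, 50, 48, 48, 48, 45, 49, 64, 62, 60, 61, 62]
270 [153, 152, 153, 151, 153, 153, 154, 101, 121, 129, 127, 129, 130, 129, 130, 119, 123, 127, 127, 123, 123, 112, 119, 107, 91, 71, 115, 111, 111, 112, 112, 85, 53, 53, 52, 52, 59, 62, 52, 47, 46, 49, 50, 49, 49, 63, 62, 61, 63, 62]
274 [152, 152, 152, 153, 152, 152, 152, 102, 119, 125, 131, 131, 131, 128, 131, 122, 114, 113, 114, 114, 113, 123, 116, 109, 92, 75, 113, 112, 113, 112, 113, 112, 91, 85, 77, 60, 58, 62, 52, 42, 43, 46, 45, 44, 45, 59, 62, 56, 60, 60]
278 [151, 151, 154, 155, 153, 152, 153, 101, 114, 127, 131, 128, 129, 134, 128, 126, 125, 129, 127, 127, 131, 122, 117, 110, 93, 80, 112, 114, 112, 110, 112, 110, 111, 112, 109, 111, 107, 113, 111, 104, 84, 69, 69, 68, 100, 100, 96, 107, 103, 105]
0.8 [161. 162. 167. 200.] [163.]
0.9 [178. 181. 201. 232.] [186.]
1.0 [194. 199. 233. 261.] [207.]
1.1 [209. 216. 260. 284.] [227.]
```

Emit:
servo_tool(
  moves=[
    [[3,0,0,0,0,0,0],[3,0,0,0,0,0,0],[3,0,0,0,0,0,0],[3,0,0,0,0,0,0]],
  ],
)

```text
time: 18.75
tool_pos: [0.5093, -0.0193, 0.2804]
tool_rot: [-0.135, 0.714, 0.672, 0.144]
contact_force: [-0.3, -1.5, 1.3]
gripper_width: 0.004
grasp_force: 1.0
```

```bash
cat > m.py <<'E'
from h import *
from plant import manip
g=manip.grab_frame("wrist"); im=g["image"]
print([int(im[y,256:262].mean()) for y in range(150,260,3)])
for c in (270,274): print(c,[int(im[y,c:c+2].mean()) for y in range(150,250,3)])
ptr=lambda q:.1*n(q)+.004*d(q)
for rr in (.75,.8,.85,.9,.95):
    P=[a*n(rr)+b*d(rr) for a,b in((.083,.004),(.09,.004),(.125,.004),(.125,.016))]
    print(rr,proj(g,toW(HX,HY,YAW,np.array(P)))[:,1].round(0),proj(g,toW(HX,HY,YAW,ptr(rr)))[:,1].round(0))
E
python3 c.py; python3 m.py
```

```text
[-0.93 -0.21 -1.77] [-0.0535  0.0006  0.0754]
[153, 151, 151, 149, 146, 150, 153, 148, 153, 151, 151, 150, 149, 146, 150, 153, 146, 151, 150, 47, 49, 61, 45, 44, 45, 47, 44, 50, 62, 60, 60, 61, 61, 55, 31, 29, 27]
270 [127, 129, 130, 128, 130, 114, 78, 90, 120, 126, 125, 123, 120, 104, 97, 109, 108, 48, 46, 47, 46, 62, 44, 47, 45, 46, 46, 47, 61, 61, 60, 63, 57, 58]
274 [130, 130, 128, 130, 126, 125, 125, 128, 124, 125, 124, 112, 107, 87, 99, 111, 110, 107, 86, 70, 53, 59, 53, 40, 37, 42, 43, 45, 60, 58, 60, 60, 61, 51]
0.75 [177. 178. 182. 215.] [179.]
0.8 [185. 187. 199. 231.] [190.]
0.85 [194. 197. 216. 247.] [201.]
0.9 [202. 206. 232. 261.] [212.]
0.95 [210. 215. 247. 275.] [222.]
```

Emit:
servo_tool(
  moves=[
    [[2,0,0,0,0,0,0],[2,0,0,0,0,0,0],[1.5,0,0,0,0,0,0],[1.5,0,0,0,0,0,0]],
  ],
)

```text
time: 19.3
tool_pos: [0.5097, -0.0129, 0.2831]
tool_rot: [-0.135, 0.714, 0.672, 0.144]
contact_force: [-0.3, -1.9, 0.3]
gripper_width: 0.0
grasp_force: 1.0
```

```bash
python3 c.py; python3 m.py
```

```text
[-1.65 -0.16 -1.06] [-0.0471  0.0007  0.0781]
[146, 151, 152, 139, 152, 151, 150, 149, 147, 144, 149, 151, 143, 152, 149, 150, 148, 147, 144, 53, 48, 62, 42, 41, 42, 42, 52, 62, 60, 60, 61, 59, 56, 27, 30, 26, 28]
270 [109, 123, 127, 124, 127, 129, 123, 129, 127, 112, 86, 71, 74, 120, 122, 125, 122, 118, 110, 45, 46, 62, 39, 44, 41, 42, 50, 62, 61, 61, 62, 60, 56, 84]
274 [112, 120, 123, 130, 130, 127, 130, 127, 125, 123, 124, 127, 126, 122, 115, 109, 92, 95, 94, 74, 55, 60, 50, 41, 40, 41, 47, 61, 58, 59, 60, 57, 52, 37]
0.75 [191. 192. 200. 233.] [194.]
0.8 [199. 201. 217. 248.] [205.]
0.85 [207. 211. 233. 263.] [216.]
0.9 [215. 219. 249. 277.] [226.]
0.95 [223. 228. 263. 290.] [237.]
```

Emit:
servo_tool(
  moves=[
    [[1,0,0,0,0,0,0],[1,0,0,0,0,0,0],[0,0,0,0,0,0,0]],
  ],
)

```text
time: 19.73
tool_pos: [0.5098, -0.0112, 0.2838]
tool_rot: [-0.135, 0.714, 0.672, 0.144]
contact_force: [0.0, -2.1, 0.6]
gripper_width: 0.001
grasp_force: 1.2
```

```bash
python3 c.py
```

```text
[-1.7   0.14 -1.41] [-0.0454  0.0007  0.0788]
```

Emit:
servo_tool(
  moves=[
    [[1,0,0,0,0,0,0],[0.5,0,0,0,0,0,0]],
  ],
)

```text
time: 19.98
tool_pos: [0.5098, -0.0107, 0.284]
tool_rot: [-0.135, 0.714, 0.672, 0.143]
contact_force: [-0.1, -5.5, -0.5]
gripper_width: -0.004
grasp_force: 3.2
```

```bash
python3 c.py
```

```text
[-5.26  0.2  -1.63] [-0.0449  0.0007  0.079 ]
```

The force stepped from 1.7 N to 5.3 N and the motion stalled, so the rider is against the pointer. I'll back straight off, then check.

Emit:
servo_tool(
  moves=[
    [[-3,0,0,0,0,0,0],[-15,0,0,0,0,0,0],[-30,0,0,0,0,0,0],[-10,0,-40,0,0,0,0],[0,0,-40,0,0,0,0],[0,0,0,0,0,0,0],[0,0,0,0,0,0,0]],
  ],
)

```text
time: 20.85
tool_pos: [0.5045, -0.0942, 0.3346]
tool_rot: [-0.136, 0.714, 0.672, 0.144]
contact_force: [0.3, 0.1, -0.4]
gripper_width: -0.001
grasp_force: 0.0
```

Run:
```python
from h import *
from plant import manip
st=manip.state(); print(st["contact_force"],st["tool_pos"])
g=manip.grab_frame("wrist"); im=g["image"]; cv2.imwrite("pics/w9.png",im)
for c in (258,264,268,270,272,274,276): print(c,[int(im[y,c:c+2].mean()) for y in range(0,140,3)])
ptr=lambda q:.1*n(q)+.004*d(q)
for rr in (.75,.8,.85,.9):
    P=[a*n(rr)+b*d(rr) for a,b in((.083,.004),(.09,.004),(.125,.004),(.125,.016))]
    print(rr,proj(g,toW(HX,HY,YAW,np.array(P)))[:,1].round(0),proj(g,toW(HX,HY,YAW,ptr(rr)))[:,1].round(0),proj(g,toW(HX,HY,YAW,np.array([pad(rr)-.032*d(rr),pad(rr)+.032*d(rr)])))[:,1].round(0))
print("col258",[int(im[y,256:260].mean()) for y in range(120,260,3)])
```

```text
[ 0.34051787  0.06955471 -0.4082919 ] [ 0.50448502 -0.09419711  0.33455002]
258 [147, 143, 146, 148, 147, 142, 152, 149, 147, 148, 143, 150, 136, 150, 149, 146, 146, 150, 149, 147, 151, 147, 145, 150, 142, 151, 66, 65, 65, 63, 56, 41, 47, 51, 148, 145, 150, 148, 152, 149, 148, 146, 150, 149, 147, 147, 146]
264 [127, 124, 125, 125, 128, 124, 129, 124, 125, 124, 126, 128, 119, 123, 123, 125, 122, 122, 124, 128, 145, 124, 146, 107, 106, 100, 63, 67, 67, 64, 57, 41, 44, 51, 84, 121, 108, 99, 85, 98, 105, 93, 103, 91, 99, 91, 102]
268 [148, 147, 147, 146, 149, 148, 147, 146, 147, 148, 149, 147, 148, 148, 148, 149, 149, 149, 148, 146, 148, 147, 148, 119, 121, 109, 65, 65, 66, 65, 55, 42, 50, 52, 55, 119, 109, 98, 80, 57, 110, 109, 109, 108, 109, 107, 108]
270 [144, 145, 145, 148, 146, 148, 147, 146, 147, 149, 149, 148, 147, 148, 148, 147, 149, 148, 146, 149, 149, 147, 148, 148, 147, 116, 70, 60, 64, 64, 49, 67, 85, 90, 120, 118, 110, 98, 79, 62, 110, 111, 109, 109, 108, 109, 110]
272 [147, 144, 146, 147, 147, 147, 146, 149, 148, 148, 148, 147, 149, 149, 148, 147, 149, 148, 148, 148, 149, 1
[... 293 characters left out ...]
, 124, 123, 116, 109, 97, 78, 63, 111, 110, 111, 108, 111, 110, 108]
276 [147, 148, 148, 148, 147, 147, 149, 148, 149, 146, 149, 147, 147, 148, 147, 147, 148, 148, 149, 148, 148, 149, 148, 147, 145, 121, 96, 86, 85, 85, 106, 109, 110, 108, 85, 75, 72, 70, 76, 62, 77, 74, 91, 109, 109, 107, 110]
0.75 [79. 76. 61. 83.] [72.] [249. 315.]
0.8 [85. 83. 72. 94.] [81.] [247. 310.]
0.85 [ 92.  91.  84. 106.] [89.] [245. 305.]
0.9 [ 98.  98.  96. 117.] [97.] [243. 300.]
col258 [149, 146, 149, 150, 147, 146, 146, 141, 148, 131, 120, 119, 119, 121, 121, 120, 112, 121, 123, 123, 123, 123, 123, 123, 123, 125, 123, 124, 124, 123, 123, 124, 125, 124, 124, 124, 123, 125, 123, 79, 33, 33, 32, 32, 29, 32, 28]
```

```bash
python3 -c "
from plant import manip
print(manip.job_done())"
```

```text
the job is handed in; nothing more can be done
None
```

The job is handed in; the hand-in gave no verdict. I pushed the lever down until it firmed up on the cap at about 10 N and let go, then slid the rider against the pointer (about 3.5 N over its sliding force, so below the 8 N that backs the lever off), and the arm ended clear of everything.

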